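# Level the round drying stand

## Robot

A 6-joint arm with a two-finger parallel gripper is mounted at the origin on a cart in front of the work surface, level with it; the furniture and walls round the work are solid. World frame = base frame: x ahead of the robot, y to its left, z up, the work surface at z = 0. Lengths are in m, angles in rad, forces in N, time in s.
With the tool pointing down it reaches from about 0.35 to 0.875 m from the base axis. Payload 15.5 kg.
Tool frame: the origin (TCP) lies on the centre line of the jaws, within the pads' length; the fingertips stand 22 mm ahead of it and the grasp point (between the pads) lies 3 mm ahead of it; y points along the fingers, z is the direction in which the jaws open and shut, and the axes are right-handed (so a half turn about y gives the same grasp; the last joint's range is limited). The gripper opens to 85 mm and grips with 20 to 120 N. Pads are 22 mm wide; open, the fingers measure 114 mm over their backs; the gripper's body (76 mm by 85 mm) begins 54 mm behind the grasp point. The pads swing forward as they close: fully open they stand 13 mm farther back than shut.
Start: joints at [-1.208, 0.494, 1.345, -0, 1.302, -0.096], TCP at [0.277, -0.56, 0.253] pointing down, gripper open.
Joint ranges: [-2.91, 2.91], [-0.82, 2.16], [0.22, 2.67], [-1.22, 4.37], [0.12, 2.79], [-3.08, 3.08]. Speed limits (rad/s): [1.89, 1.89, 2.57, 3.01, 3.01, 3.01].

## Interface

Orientations are given as a unit quaternion [x, y, z, w].
In Python, from plant import ctrl, imaging, ticket gives the robot as it stands.
- The arm moves only by the tool servo_tool, never from a script. Its argument "motion" is a list of rows, each an object with "dp": the shift along the tool's x, y, z in m, a list of three; "turn": the turn about the tool's y in degrees. In form: [{"dp": [tx, ty, tz], "turn": turn}, ...]. A call has exactly 10 rows; each row is the pose to reach, as a shift and turn from the pose commanded when the call began, along the tool's axes at that moment; what a row does not reach only later rows make up. A row lasts 1/10 s, in which the tool goes at most 50 mm and 8.59 degrees, less where a joint would pass 70% of its speed; a pose out of reach is approached as far as the arm can. A call with a gripper value outside its range is refused whole. "claw" is the finger opening in m, from 0 to 0.0854, set as the call begins (left out, the last holds). The fingers move at their own pace and stop on an object; the grip force is fixed at half the most. Time passes only in rows, so rows that repeat a pose let the fingers close, or fill a call up. It gives the time, the measured TCP pose, the force and the opening at its end, in the units of the state.
- ctrl.state(): the state, without advancing time (a new reading comes with each control period).
- imaging.capture(name): name is "side" or "top"; returns a dict with "image" (420x560x3 uint8, blue, green, red), "vertical_fov" (degrees; the focal length in pixels is half the picture's height over the tangent of half this angle, whatever the lens; pixels are square), "cx", "cy" (the principal point, pixels), "view" (4x4, takes a point from world to camera coordinates). Camera axes: x right, y down, z forward; pixel columns grow to the right and rows downward; lengths in m; the calibration is good to about 2 mm. A picture is of the moment at which its call begins. There is no depth.
- ticket.sign_off(): hands the job in, once; it reports no verdict.
The state is a dict: "t": time; "qpos": joint angles; "qvel": joint speeds; "joint_torque": joint torques, N m; "tool_pos": TCP position; "tool_rot": TCP orientation; "wrist_force": force on the tool from outside, world axes, zero at the start; "wrist_torque": the same for the moment, N m; "finger_gap": finger opening in m.
Only numpy, scipy, OpenCV 4.12 (cv2) and the standard library are available. Lean on these libraries where they do the work, as an engineer would, in place of code of your own. Each camera call takes 0.05 s, during which the arm holds its last target.

## Task

A freshly glued pot is to dry on the little stand with the round platform, which is tilted. Turn that stand's wing knob until the round platform sits level, then let go. Do not push on the platform itself, and leave the stand with the square platform as it is.

Things in the scene. Friction and masses are not known exactly. Their poses are not given: they have to be found in the camera images.
- round_grip (a point): Centre of the wing knob of the stand with the ROUND platform: a black upright bar 54 mm long, 14 wide, 30 high (92 to 122 mm over the table) on a vertical spindle at the stand's near end. This point is on the spindle axis, 110 mm up. x runs along the bar's length, z up; pinch the bar across its 14 mm from above. A bridge lies under it, its top 84 mm up; all else on the stand is lower.
- round_knob (a joint): Turn of that knob in rad, 0 when the platform is level (the bar then points along the stand, at the hinge). Grows as it turns clockwise seen from above, which lifts the platform's near end by 0.2 rad of tilt per rad. Starts at -1.3 to -0.7 (near end low): one clockwise turn in one grasp. Stops at -1.45 and +0.45. Stiff (0.15 N m), stays where left.
- round_top (a point): Centre of the upper face of the round plywood platform (110 mm diameter, 8 thick), 66 mm over the table when level. z is its normal, x points from the knob to the hinge, which is 65 mm from here at the stand's far end; the knob's spindle is 80 mm the other way. A thin steel index post beside its near edge is flush with its top when level.
- square_top (a point): Centre of the upper face of the square plywood platform (110 x 110 mm) of the other stand, which is otherwise the same, has the same wing knob, and is also tilted. To be left as it is.

How it is judged:
At the end, for the whole second after the job is handed in: The round platform is level to within 0.04 rad (2.3 degrees, that is 0.2 rad or 11 degrees of the knob), and its knob is at rest (angle between round_top's own z axis and vertical below 0.04 rad and velocity of joint round_knob between -0.05 and 0.05 rad/s); the robot touches nothing.
It fails at once if the robot pushes on the round platform (over 3 N) (contact force between any of the fingers, the arm and round_platform above 3 N).
It fails at once if the square platform is moved (its centre by more than 4 mm) (distance of square_top from where it was at the start of the episode above 0.004 m).
It also fails if it takes over 29 s, if anything falls off the work surface, if the arm or the gripper's body presses on something with over 40 N, if the wrist force passes 120 N, or if a joint passes its speed limit or range.

## Working session

There is one attempt and no reset: what is moved stays moved. The work goes in short steps, Python scripts to look and compute and a tool call to move; the robot and the scene stay as the last step left them, time stands still between calls to the robot, and variables do not carry over. Pictures are saved under pics/ and viewed, and the job is handed in when it is done.

Besides the shell and the picture viewer there is one more tool, called as name(argument=value, ...) on one line, values as JSON. servo_tool: Moves the arm, as the interface text tells. Its arguments: {"type":"object","properties":{"motion":{"type":"array"},"claw":{"type":"number"}},"required":["motion"]}

```bash
mkdir -p pics; python3 - <<'E'
from plant import ctrl, imaging
import cv2,pickle
s=ctrl.state();print({k:s[k] for k in ('t','tool_pos','tool_rot','finger_gap')})
for n in('side','top'):
    c=imaging.capture(n);cv2.imwrite(f'pics/{n}0.png',c['image']);pickle.dump(c,open(f'{n}0.pkl','wb'));print(n,c['vertical_fov'],c['cx'],c['cy'],c['view'])
E
```

```text
{'t': 0.0, 'tool_pos': array([ 0.2766808 , -0.56004453,  0.25269041]), 'tool_rot': array([-0.16085213,  0.68902546, -0.68813886,  0.160734  ]), 'finger_gap': 0.08539293971692333}
side 43.09257097710732 284.068638474856 206.00049004405528 [[-9.99961482e-01 -8.72049694e-03  9.93908585e-04  5.76028839e-01]
 [-6.24130522e-03  6.26881847e-01 -7.79089337e-01  1.04399984e-01]
 [ 6.17098294e-03 -7.79065532e-01 -6.26912128e-01  1.06703690e+00]
 [ 0.00000000e+00  0.00000000e+00  0.00000000e+00  1.00000000e+00]]
top 53.823528986445666 283.41372206465866 206.31045600296204 [[-0.00638023 -0.99990468 -0.01224414 -0.01152635]
 [-0.99254215  0.0078229  -0.12165067  0.58375434]
 [ 0.12173485  0.01137667 -0.99249745  0.90788231]
 [ 0.          0.          0.          1.        ]]
```

View pics/top0.png

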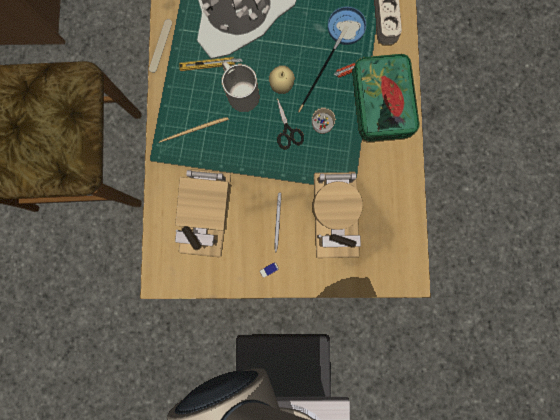

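View pics/side0.png

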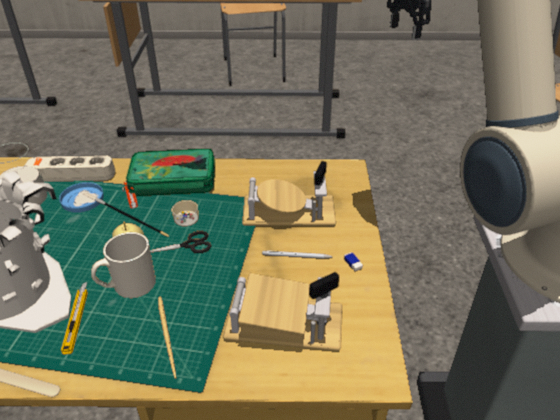

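The top view shows the round stand's black knob at about (343,240), with its left end slightly up, so the knob is at roughly -1.25 rad. The hinge is at (337,178) and the square stand's knob at (191,238). In the side view the round knob is at (320,177). I'll measure it more precisely.

```bash
cat > h.py <<'E'
import numpy as np,cv2
def ray(c,uv):
    f=210/np.tan(np.radians(c['vertical_fov'])/2);V=np.array(c['view']);R=V[:3,:3]
    d=R.T@np.array([(uv[0]-c['cx'])/f,(uv[1]-c['cy'])/f,1]);return -R.T@V[:3,3],d
def onz(c,uv,z):
    o,d=ray(c,uv);return o+d*(z-o[2])/d[2]
def proj(c,p):
    f=210/np.tan(np.radians(c['vertical_fov'])/2);V=np.array(c['view']);q=V[:3,:3]@p+V[:3,3];return c['cx']+f*q[0]/q[2],c['cy']+f*q[1]/q[2]
def tri(c1,a,c2,b):
    o1,d1=ray(c1,a);o2,d2=ray(c2,b)
    st=np.linalg.lstsq(np.c_[d1,-d2],o2-o1,rcond=None)[0];p,q=o1+d1*st[0],o2+d2*st[1];return (p+q)/2,np.linalg.norm(p-q)
def dark(c,box,th=45):
    x0,x1,y0,y1=box;m=np.zeros(c['image'].shape[:2],np.uint8);m[y0:y1,x0:x1]=(c['image'][y0:y1,x0:x1].max(2)<th)
    n,l,s,ce=cv2.connectedComponentsWithStats(m);k=1+s[1:,4].argmax();pts=np.argwhere(l==k)[:,::-1].astype(np.float32)
    return s[k],ce[k],cv2.minAreaRect(pts),l==k
E
python3 - <<'E'
import pickle,cv2
from h import *
t=pickle.load(open('top0.pkl','rb'));s=pickle.load(open('side0.pkl','rb'))
cv2.imwrite('pics/t_z.png',cv2.resize(t['image'][165:265,300:380],None,fx=6,fy=6,interpolation=cv2.INTER_CUBIC))
cv2.imwrite('pics/s_z.png',cv2.resize(s['image'][150:235,235:345],None,fx=7,fy=7,interpolation=cv2.INTER_CUBIC))
a=dark(t,(322,365,228,250));b=dark(s,(308,332,155,200));print(a[:3],b[:3])
print(tri(t,a[1],s,b[1]), onz(t,a[1],.110))
ys,xs=np.nonzero(a[3]);P=np.array([onz(t,(x,y),.115)[:2] for x,y in zip(xs,ys)])
w,v=np.linalg.eigh(np.cov(P.T));print(P.mean(0),P.min(0),P.max(0),v[:,1],np.degrees(np.arctan2(v[1,1],v[0,1])),np.sqrt(w*12))
# base board corners etc
E
```

```text
(array([336, 240,  16,   7,  25], dtype=int32), array([343.16, 242.84]), ((343.5000305175781, 243.00001525878906), (16.12761688232422, 1.5811388492584229), 18.434947967529297)) (array([315, 162,  11,  23, 157], dtype=int32), array([319.85350318, 173.50955414]), ((319.5377502441406, 172.867919921875), (8.10427188873291, 23.351295471191406), 15.945395469665527))
(array([ 0.49991283, -0.1410319 ,  0.10361649]), np.float64(0.004908890300481421)) [ 0.49726064 -0.13991379  0.11      ]
[ 0.49709743 -0.1392504 ] [ 0.49050328 -0.15521225] [ 0.50303493 -0.12460341] [0.32531098 0.94560709] 71.0155835157619 [0.00332186 0.03367473]
```

View pics/t_z.png

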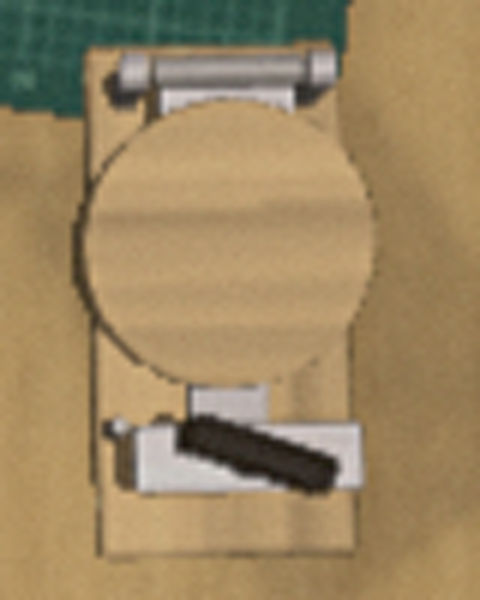

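View pics/s_z.png

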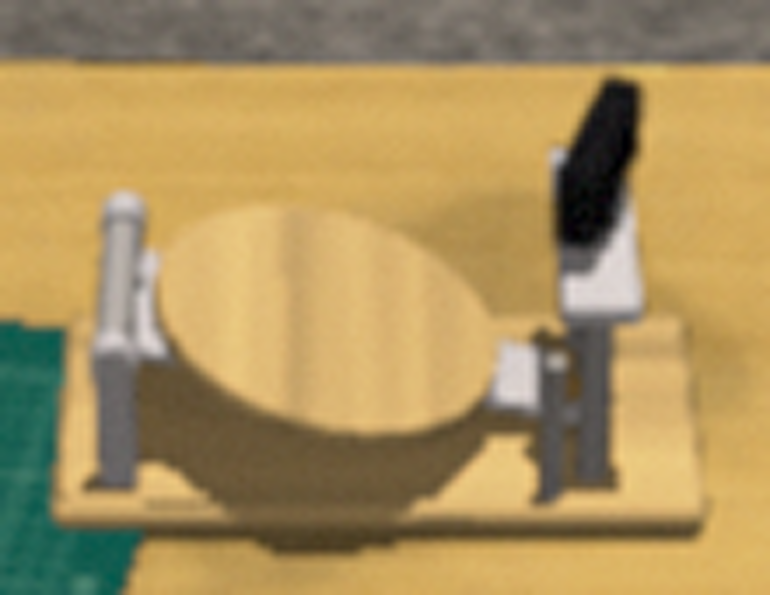

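```bash
python3 - <<'E'
import pickle,cv2
from h import *
from scipy.spatial.transform import Rotation as Rn
from plant import ctrl
t=pickle.load(open('top0.pkl','rb'));s=pickle.load(open('side0.pkl','rb'))
a=dark(t,(325,365,230,252),85);b=dark(s,(308,332,155,200),45);print(a[:3])
for z in(.11,.12,.122):
  ys,xs=np.nonzero(a[3]);P=np.array([onz(t,(x,y),z)[:2] for x,y in zip(xs,ys)])
  w,v=np.linalg.eigh(np.cov(P.T));print(z,P.mean(0),np.degrees(np.arctan2(v[1,1],v[0,1])),np.sqrt(w*12))
print(tri(t,a[1],s,b[1]))
q=lambda u,v:(300+(u+.5)/6-.5,165+(v+.5)/6-.5)
def ang(p1,p2,z):
  A,B=onz(t,q(*p1),z),onz(t,q(*p2),z);d=B-A;return A,B,np.degrees(np.arctan2(d[1],d[0])),np.linalg.norm(d)
print('base left',ang((100,555),(88,50),.012));print('base near',ang((100,555),(354,553),.012))
print('bridge near',ang((135,491),(362,487),.084));print('bridge far',ang((135,425),(362,423),.084));print('rod',ang((128,72),(322,65),.066))
print('disc ctr',onz(t,q(230,241),.058))
R=Rn.from_quat(ctrl.state()['tool_rot']).as_matrix();print(R.round(4))
E
```

```text
(array([330, 234,  26,  13, 176], dtype=int32), array([342.33522727, 240.07954545]), ((342.2171630859375, 240.2918701171875), (26.570573806762695, 7.264865875244141), 19.653823852539062))
0.11 [ 0.50298612 -0.13832961] 71.45670972856992 [0.01390678 0.05380386]
0.12 [ 0.50258958 -0.13703128] 71.45670972856993 [0.01374544 0.05317964]
0.122 [ 0.50251027 -0.13677161] 71.45670972856996 [0.01371317 0.0530548 ]
(array([ 0.50284497, -0.13889212,  0.10547475]), np.float64(0.0006319073578643423))
base left (array([ 0.46825564, -0.09022371,  0.012     ]), array([ 0.66533787, -0.08866863,  0.012     ]), np.float64(0.4520831665774508), np.float64(0.19708835841671649))
base near (array([ 0.46825564, -0.09022371,  0.012     ]), array([ 0.4683959 , -0.18744241,  0.012     ]), np.float64(-89.91734131369775), np.float64(0.09721880044486055))
bridge near (array([ 0.49081559, -0.09824112,  0.084     ]), array([ 0.49169177, -0.17886474,  0.084     ]), np.float64(-89.37735942662285), np.float64(0.08062838684891444))
bridge far (array([ 0.51426767, -0.09865719,  0.084     ]), array([ 0.51441276, -0.17951985,  0.084     ]), np.float64(-89.89719392541987), np.float64(0.08086279472542968))
rod (array([ 0.64585592, -0.09984829,  0.066     ]), array([ 0.64786026, -0.17166076,  0.066     ]), np.float64(-88.40125277055235), np.float64(0.07184042966574565))
disc ctr [ 0.5834462  -0.13714254  0.058     ]
[[-8.966e-01 -4.000e-04  4.429e-01]
 [-4.429e-01  1.000e-03 -8.966e-01]
 [-1.000e-04 -1.000e+00 -1.100e-03]]
```

servo_tool(motion=[{"dp":[-0.025,0.002,-0.018],"turn":-3},{"dp":[-0.06,0.005,-0.043],"turn":-7},{"dp":[-0.1,0.01,-0.071],"turn":-12},{"dp":[-0.14,0.015,-0.1],"turn":-17},{"dp":[-0.18,0.02,-0.128],"turn":-22},{"dp":[-0.22,0.025,-0.157],"turn":-27},{"dp":[-0.26,0.03,-0.185],"turn":-32},{"dp":[-0.3,0.035,-0.214],"turn":-37},{"dp":[-0.335,0.04,-0.239],"turn":-41},{"dp":[-0.365,0.045,-0.26],"turn":-45.2}], claw=0.0854)

```text
t: 1.1
tool_pos: [0.4895, -0.1634, 0.208]
tool_rot: [-0.414, 0.573, -0.573, 0.414]
wrist_force: [0.7, -0.2, 0.4]
finger_gap: 0.0854
```

```bash
cat > st.py <<'E'
import numpy as np,sys
from plant import ctrl
from scipy.spatial.transform import Rotation as Rn
s=ctrl.state();R=Rn.from_quat(s['tool_rot']).as_matrix()
print(s['t'],s['tool_pos'].round(4),'zhead',np.degrees(np.arctan2(R[1,2],R[0,2])).round(2),'gap',s['finger_gap'],s['wrist_force'].round(2),s['wrist_torque'].round(2),s['qpos'].round(3))
print('to goal',(R.T@(np.array([.5028,-.138,.116])-s['tool_pos'])).round(4))
E
python3 st.py
```

```text
1.1 [ 0.4895 -0.1634  0.208 ] zhead -18.3 gap 0.08535768254890866 [ 0.65 -0.24  0.36] [-0.05 -0.    0.02] [-0.438  0.396  1.669  0.     1.077 -0.119]
to goal [-0.0283  0.092   0.0047]
```

servo_tool(motion=[{"dp":[-0.015,0.005,0.003],"turn":0},{"dp":[-0.025,0.015,0.005],"turn":0},{"dp":[-0.028,0.03,0.005],"turn":0},{"dp":[-0.028,0.045,0.005],"turn":0},{"dp":[-0.028,0.06,0.005],"turn":0},{"dp":[-0.028,0.073,0.005],"turn":0},{"dp":[-0.028,0.083,0.005],"turn":0},{"dp":[-0.028,0.09,0.005],"turn":0},{"dp":[-0.028,0.09,0.005],"turn":0},{"dp":[-0.028,0.09,0.005],"turn":0}])

```text
t: 2.1
tool_pos: [0.5026, -0.1409, 0.1184]
tool_rot: [0.413, -0.574, 0.574, -0.413]
wrist_force: [0.1, -0.4, 0.4]
finger_gap: 0.0852
```

```bash
python3 st.py; python3 - <<'E'
from plant import imaging
import cv2,numpy as np
for n,(x0,x1,y0,y1) in(('top',(290,390,160,270)),('side',(225,365,110,240))):
    c=imaging.capture(n);cv2.imwrite(f'pics/{n}1.png',cv2.resize(c['image'][y0:y1,x0:x1],None,fx=4.5,fy=4.5,interpolation=cv2.INTER_CUBIC))
E
```

```text
2.1 [ 0.5026 -0.1409  0.1184] zhead -18.54 gap 0.0852225126756015 [ 0.07 -0.35  0.41] [ 0.04  0.08 -0.06] [-0.388  0.532  1.745 -0.     0.864 -0.064]
to goal [-0.0028  0.0024 -0.0007]
```

View pics/side1.png

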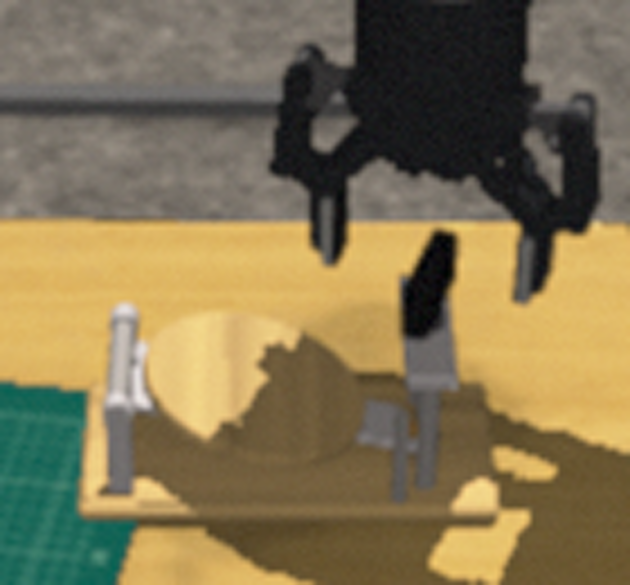

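View pics/top1.png

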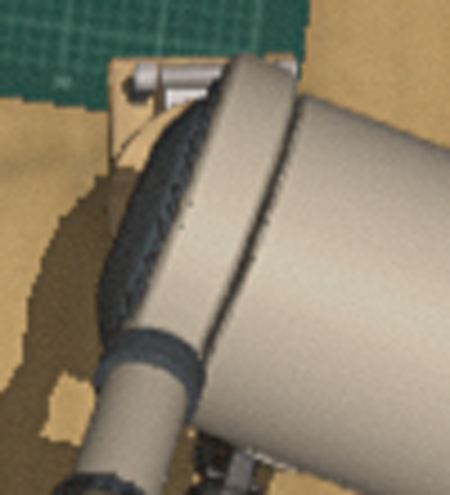

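The side view shows the open fingers on either side of the bar: tips at about x=330 and 525 in the crop, bar at about 430. The arm hides the knob from the top camera. Next I close the fingers.

servo_tool(motion=[{"dp":[-0.002,0.001,0],"turn":0},{"dp":[-0.002,0.001,0],"turn":0},{"dp":[-0.002,0.001,0],"turn":0},{"dp":[-0.002,0.001,0],"turn":0},{"dp":[-0.002,0.001,0],"turn":0},{"dp":[-0.002,0.001,0],"turn":0},{"dp":[-0.002,0.001,0],"turn":0},{"dp":[-0.002,0.001,0],"turn":0},{"dp":[-0.002,0.001,0],"turn":0},{"dp":[-0.002,0.001,0],"turn":0}], claw=0.0)

```text
t: 3.2
tool_pos: [0.5024, -0.1385, 0.1175]
tool_rot: [-0.413, 0.574, -0.574, 0.413]
wrist_force: [-6.3, 1.7, 11.5]
finger_gap: 0.0129
```

```bash
python3 st.py
```

```text
3.2 [ 0.5024 -0.1385  0.1175] zhead -18.51 gap 0.012897170647868753 [-6.28  1.73 11.48] [0.24 0.9  0.05] [-0.383  0.533  1.747 -0.     0.863 -0.06 ]
to goal [-0.0006  0.0015  0.0002]
```

servo_tool(motion=[{"dp":[0,0,0],"turn":2},{"dp":[0,0,0],"turn":6},{"dp":[0,0,0],"turn":10},{"dp":[0,0,0],"turn":14},{"dp":[0,0,0],"turn":18},{"dp":[0,0,0],"turn":22},{"dp":[0,0,0],"turn":26},{"dp":[0,0,0],"turn":30},{"dp":[0,0,0],"turn":33},{"dp":[0,0,0],"turn":36}])

```text
t: 4.2
tool_pos: [0.5025, -0.1386, 0.1175]
tool_rot: [-0.215, 0.674, -0.673, 0.214]
wrist_force: [-5.8, 0.7, 10.3]
finger_gap: 0.0131
```

```bash
python3 st.py
```

```text
4.2 [ 0.5025 -0.1386  0.1175] zhead -54.63 gap 0.01314922398239652 [-5.77  0.68 10.32] [0.07 0.91 0.18] [-0.384  0.533  1.747 -0.     0.863  0.57 ]
to goal [-0.0006  0.0015 -0.0003]
```

servo_tool(motion=[{"dp":[0,0,0],"turn":3},{"dp":[0,0,0],"turn":7},{"dp":[0,0,0],"turn":11},{"dp":[0,0,0],"turn":15},{"dp":[0,0,0],"turn":19},{"dp":[0,0,0],"turn":23},{"dp":[0,0,0],"turn":27},{"dp":[0,0,0],"turn":31},{"dp":[0,0,0],"turn":35},{"dp":[0,0,0],"turn":35}])

```text
t: 5.2
tool_pos: [0.5024, -0.1387, 0.1175]
tool_rot: [-0.002, 0.707, -0.707, 0.002]
wrist_force: [-7.2, -0.7, 11.2]
finger_gap: 0.0128
```

```bash
python3 st.py; python3 - <<'E'
from plant import imaging
import cv2,numpy as np
for n,(x0,x1,y0,y1) in(('side',(235,345,150,235)),):
    c=imaging.capture(n);cv2.imwrite(f'pics/{n}2.png',cv2.resize(c['image'][y0:y1,x0:x1],None,fx=7,fy=7,interpolation=cv2.INTER_CUBIC))
E
```

```text
5.2 [ 0.5024 -0.1387  0.1175] zhead -89.67 gap 0.012830523164911765 [-7.22 -0.7  11.19] [-0.19  1.11 -0.13] [-0.384  0.533  1.747 -0.     0.863  1.182]
to goal [-0.0004  0.0015 -0.0007]
```

View pics/side2.png

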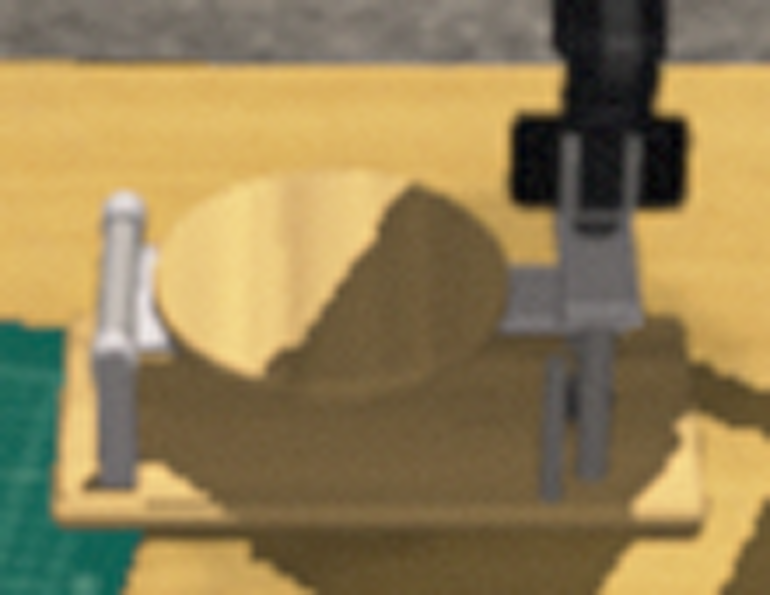

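The bar now lies along the stand and the platform looks level in the side view. Next I release, then back off for a clear check.

servo_tool(motion=[{"dp":[0,0,0],"turn":0},{"dp":[0,0,0],"turn":0},{"dp":[0,0,0],"turn":0},{"dp":[0,0,0],"turn":0},{"dp":[0,0,0],"turn":0},{"dp":[0,0,0],"turn":0},{"dp":[0,0,0],"turn":0},{"dp":[0,-0.02,0],"turn":0},{"dp":[0,-0.05,0],"turn":0},{"dp":[0,-0.09,0],"turn":0}], claw=0.0854)

```text
t: 6.25
tool_pos: [0.5023, -0.1384, 0.2073]
tool_rot: [-0.004, 0.707, -0.707, 0.002]
wrist_force: [0.1, -0.7, 0.3]
finger_gap: 0.0856
```

servo_tool(motion=[{"dp":[0,-0.01,0.02],"turn":0},{"dp":[0,-0.02,0.05],"turn":0},{"dp":[0,-0.02,0.09],"turn":0},{"dp":[0,-0.02,0.13],"turn":0},{"dp":[0,-0.02,0.17],"turn":0},{"dp":[0,-0.02,0.21],"turn":0},{"dp":[0,-0.02,0.25],"turn":0},{"dp":[0,-0.02,0.27],"turn":0},{"dp":[0,-0.02,0.28],"turn":0},{"dp":[0,-0.02,0.28],"turn":0}])

```text
t: 7.25
tool_pos: [0.5053, -0.4193, 0.2269]
tool_rot: [-0.003, 0.707, -0.707, 0.003]
wrist_force: [0.7, 0.0, -0.3]
finger_gap: 0.086
```

```bash
python3 st.py; python3 - <<'E'
from plant import imaging
from h import *
import cv2,pickle
for n,(x0,x1,y0,y1) in(('side',(235,345,150,235)),('top',(300,380,165,265))):
    c=imaging.capture(n);pickle.dump(c,open(f'{n}3.pkl','wb'));cv2.imwrite(f'pics/{n}3.png',cv2.resize(c['image'][y0:y1,x0:x1],None,fx=6,fy=6,interpolation=cv2.INTER_CUBIC))
a=dark(c,(325,365,225,252),85);print(a[:3])
ys,xs=np.nonzero(a[3]);P=np.array([onz(c,(x,y),.122)[:2] for x,y in zip(xs,ys)])
w,v=np.linalg.eigh(np.cov(P.T));print(P.mean(0),np.degrees(np.arctan(v[1,1]/v[0,1])),np.sqrt(w*12))
E
```

```text
7.25 [ 0.5053 -0.4193  0.2269] zhead -89.57 gap 0.08602139275459492 [ 0.69  0.03 -0.3 ] [ 0.03 -0.01 -0.01] [-0.784  0.563  1.293 -0.     1.286  0.78 ]
to goal [ 0.0004  0.111  -0.2813]
(array([338, 228,   9,  24, 189], dtype=int32), array([342.1005291 , 239.65608466]), ((342.0, 239.5), (23.0, 8.0), 90.0))
[ 0.50339975 -0.13632408] 1.2970891003905247 [0.01628608 0.04869144]
```

View pics/side3.png

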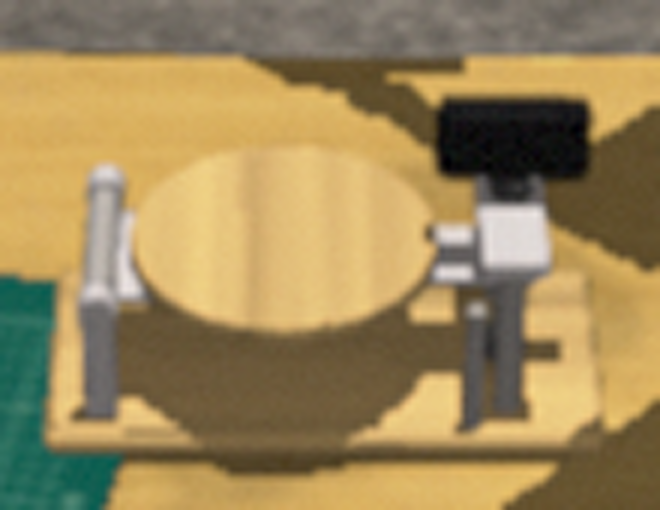

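View pics/top3.png

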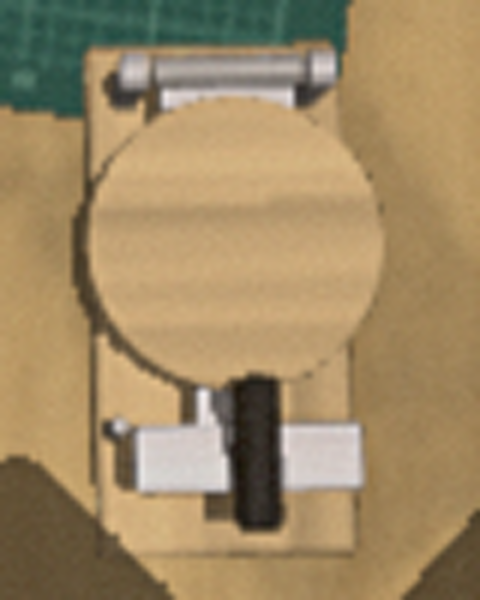

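The top view shows the bar along the stand, at about (342,240), and the gripper is clear. As an independent tilt check, I'll compare the disc outline with where a level disc would appear.

```bash
python3 - <<'E'
import pickle
from h import *
s=pickle.load(open('side3.pkl','rb'))
a=np.linspace(0,2*np.pi,720)
for tl in(-.08,-.04,0,.04,.08):   # + = near end high; hinge at x=.503+.145
    X=-65e-3+.055*np.cos(a)
    P=np.c_[.648+X*np.cos(tl),-.138+.055*np.sin(a),.066-X*np.sin(tl)]
    q=np.array([proj(s,p) for p in P]);q=(q-[235,150]+.5)*6-.5
    print(tl,'xmin',q[q[:,0].argmin()].round(),'xmax',q[q[:,0].argmax()].round(),'ymin',q[q[:,1].argmin()].round(),'ymax',q[q[:,1].argmax()].round(),cv2.fitEllipse(q.astype(np.float32)))
im=s['image'][150:235,235:345]; big=cv2.resize(im,None,fx=6,fy=6,interpolation=cv2.INTER_CUBIC)
# plywood bright mask
m=((big[...,2]>195)&(big[...,1]>165)).astype(np.uint8)
m[:, :130]=0;m[:,440:]=0;m[:140]=0;m[335:]=0
pts=np.array([[133,238],[150,195],[200,160],[285,146],[370,162],[415,195],[437,238],[420,280],[370,315],[283,332],[200,315],[150,275]],np.float32)
print('seen by eye',cv2.fitEllipse(pts))
E
```

```text
-0.08 xmin [126. 240.] xmax [434. 259.] ymin [265. 155.] ymax [295. 343.] ((280.017333984375, 249.26553344726562), (186.0098419189453, 308.1373596191406), 95.60469055175781)
-0.04 xmin [126. 239.] xmax [435. 248.] ymin [273. 150.] ymax [289. 337.] ((280.6233215332031, 243.48731994628906), (186.14515686035156, 308.5747375488281), 92.73246765136719)
0 xmin [126. 238.] xmax [435. 237.] ymin [282. 145.] ymax [281. 331.] ((280.9405212402344, 237.6695556640625), (185.9827117919922, 309.0148620605469), 89.86071014404297)
0.04 xmin [126. 237.] xmax [436. 226.] ymin [290. 139.] ymax [272. 325.] ((280.96624755859375, 231.8212890625), (185.52008056640625, 309.45721435546875), 86.99462890625)
0.08 xmin [126. 236.] xmax [435. 215.] ymin [298. 133.] ymax [263. 319.] ((280.6983337402344, 225.95169067382812), (184.75535583496094, 309.9012756347656), 84.13932037353516)
seen by eye ((284.66485595703125, 238.34970092773438), (186.04156494140625, 301.22906494140625), 91.08061218261719)
```

The outline seen spans rows 145–332 with its centre at 238, which matches the level prediction (145–331, 238) to within about 0.01 rad. I'm handing in the job.

```bash
python3 -c "
from plant import ticket
print(ticket.sign_off())"
```

```text
the job is handed in; nothing more can be done
None
```

The round platform now sits level by my checks, and the job is handed in. I gripped its wing knob from above, turned it about 71° clockwise in one grasp, let go and backed the arm away, using about 7.4 s of the 29 s.

- **Knob:** from the top camera, the bar lies within about 1° of the stand's axis, against the 11° allowed.
- **Platform tilt:** in the side picture, the disc's outline matches a level one to within about 0.01–0.02 rad, against a limit of 0.04. I picked the outline points by eye. The fitted outline came out 8 zoomed pixels (about 1.3 camera pixels) narrower than predicted, and tilt doesn't change that width.
- **Contact:** the gripper was open, clear of everything, and reading almost no wrist force before hand-in. I can't measure contact on the platform directly, but the fingertips stayed well above it.
- **Square stand:** the arm never went near it. I didn't measure its position again at the end.

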